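Refit the test box's knobs and pins, then start the timer

TASK

The bench test box is back from cleaning with its three four-toothed spindles bare. Push every loose bar knob onto a spindle of its own, turning it until it drops fully home on the panel, and plug every probe pin from the wooden stand fully into a terminal opening of its own at the front of the box (any knob on any spindle, any pin in either terminal). Only then start the run: with the timer lying flat and braced with its back end against the metal stop, press its end button fully in for a moment and let go, leaving the timer at the stop and the other things on the bench where they are.

Things in the scene. Friction and masses are not known exactly. Their poses are not given: they have to be found in the camera images.
- test_box: Grey bench test box, fixed, 140 x 246 mm at its foot, panel 130 x 236 mm, flat top panel 50 mm above the worktop. Origin: centre of its underside; z up, -x is its front (towards the robot, give or take 15 degrees of yaw). Front row of the panel: two terminal openings; behind it: three bare spindles, 72 mm apart.
- spindle_1 (a point): Spindle 1 (box's +y side): point on its vertical axis at the panel, 50 mm up; axes as the box's, not the spindle's. Cross-shaped spline 13 mm tall, four teeth 6 mm thick, 24 mm over the tips; on it a round nose 5.5 mm tall, tapering from 9.6 to 5 mm. Its angle is random and not given: see it or feel for it. It turns stiffly (0.15 N m): a knob pressed on lightly slides round on it.
- spindle_2 (a point): Spindle 2 (middle): point on its vertical axis at the panel, 50 mm up; axes as the box's, not the spindle's. Cross-shaped spline 13 mm tall, four teeth 6 mm thick, 24 mm over the tips; on it a round nose 5.5 mm tall, tapering from 9.6 to 5 mm. Its angle is random and not given: see it or feel for it. It turns stiffly (0.15 N m): a knob pressed on lightly slides round on it.
- spindle_3 (a point): Spindle 3 (box's -y side): point on its vertical axis at the panel, 50 mm up; axes as the box's, not the spindle's. Cross-shaped spline 13 mm tall, four teeth 6 mm thick, 24 mm over the tips; on it a round nose 5.5 mm tall, tapering from 9.6 to 5 mm. Its angle is random and not given: see it or feel for it. It turns stiffly (0.15 N m): a knob pressed on lightly slides round on it.
- terminal_1 (a point): Centre of the mouth of terminal opening 1 (at the box's +y side), in the panel's top surface (height 50 mm), a vertical hole 7.6 mm wide (square inside) and 26 mm deep with a thin brass collar; axes as the box's. The openings are 72 mm apart; the nearest spindle axis is 76 mm away.
- terminal_2 (a point): Centre of the mouth of terminal opening 2 (at the box's -y side), in the panel's top surface (height 50 mm), a vertical hole 7.6 mm wide (square inside) and 26 mm deep with a thin brass collar; axes as the box's. The openings are 72 mm apart; the nearest spindle axis is 76 mm away.
- knob_1: Black bar knob, loose, one of two or three alike, standing on its skirt. Origin: centre of its underside; x along the bar. Skirt 44 mm across, 24 mm high; on it a bar 40 (x) by 14 mm (y), 24 to 46 mm up. Bore below: a cross of slots 7.8 mm wide, 26 long, 20 deep, along x and y: fits at four angles, to 0.07 rad. Out of line it rests 13 mm above the panel; in line it drops onto the panel. 60 g.
- knob_2: Black bar knob, loose, one of two or three alike, standing on its skirt. Origin: centre of its underside; x along the bar. Skirt 44 mm across, 24 mm high; on it a bar 40 (x) by 14 mm (y), 24 to 46 mm up. Bore below: a cross of slots 7.8 mm wide, 26 long, 20 deep, along x and y: fits at four angles, to 0.07 rad. Out of line it rests 13 mm above the panel; in line it drops onto the panel. 60 g.
- knob_3: Black bar knob, loose, one of two or three alike, standing on its skirt. Origin: centre of its underside; x along the bar. Skirt 44 mm across, 24 mm high; on it a bar 40 (x) by 14 mm (y), 24 to 46 mm up. Bore below: a cross of slots 7.8 mm wide, 26 long, 20 deep, along x and y: fits at four angles, to 0.07 rad. Out of line it rests 13 mm above the panel; in line it drops onto the panel. 60 g.
- pin_stand: Light wooden stand, fixed, 44 x 84 x 34 mm high, with two 9 mm holes 44 mm apart (along its y) in which the probe pins stand upright. Origin: centre of its underside.
- pin_1: Probe pin, loose, one of two alike, upright in the wooden stand. Origin: tip of the shank, z up. Steel shank 6 mm thick, 24 mm long, small chamfer; above it a round handle 14 mm thick, 24 to 60 mm above the tip. In the stand the tip is 10 mm above the worktop. Fully in, the handle sits on the panel, the tip 24 mm below it. 30 g.
- pin_2: Probe pin, loose, one of two alike, upright in the wooden stand. Origin: tip of the shank, z up. Steel shank 6 mm thick, 24 mm long, small chamfer; above it a round handle 14 mm thick, 24 to 60 mm above the tip. In the stand the tip is 10 mm above the worktop. Fully in, the handle sits on the panel, the tip 24 mm below it. 30 g.
- timer: Loose white bench timer lying flat, 76 mm (x) by 50 mm (y) by 26 mm high, 180 g. Origin: centre of its underside, z up. Its push button is on the -x end, its back is the flat +x end; a dark display is on top.
- button_face (a point): Centre of the outer face of the timer's button when it is out (13 mm above the worktop); the button is a black disc 16 mm in diameter that stands 9 mm proud of the timer's -x end and is pushed in along the timer's +x. The point is fixed to the timer and does not move with the button.
- timer_button (a joint): Travel of the timer's button: 0 out, 0.006 m fully in. It begins to move at about 1.8 N and takes 6 N fully in, and springs back. The timer slides on the worktop at 1 to 2 N unless something stands behind it.
- timer_back (a point): Foot of the middle of the timer's back (+x) end, at worktop height; axes as the timer's.
- stop: Fixed aluminium angle, the stop for the timer: an upright 100 mm wide (y), 32 mm high and 8 mm thick, whose flat face looks to its -x (towards the robot), with a bolted foot 5 mm high behind it. Origin: foot of the middle of that face; x points away from the face into the stop.
- stop_face (a point): Foot of the middle of the stop's flat face, same point and axes as stop.
- piston_1: Alloy piston standing on its skirt, 60 mm in diameter, 54 mm high; not part of the job. Origin: centre of its underside.
- bearing_1: Ball bearing lying flat, 47 mm in diameter, 14 mm high; not part of the job. Origin: centre of its underside.
- feeler_set: Folded feeler gauge set, 18 x 100 x 14 mm; not part of the job. Origin: centre of its underside.
There are look-alikes about, which are no part of the job. What is shaped like the knob_2 but orange is not meant. What is shaped like the knob_1 but orange is not meant.

How it is judged:
On the way, in this order (a step that is already met when the one before it is completed fails the run):
1. every knob is fully home on a spindle and every pin fully in a terminal (((horizontal distance between knob_1 and spindle_1 below 0.004 m and z of knob_1 in the frame of spindle_1 between -0.004 and 0.003 m and angle between knob_1's own z axis and vertical below 0.08 rad) or (horizontal distance between knob_1 and spindle_2 below 0.004 m and z of knob_1 in the frame of spindle_2 between -0.004 and 0.003 m and angle between knob_1's own z axis and vertical below 0.08 rad) or (horizontal distance between knob_1 and spindle_3 below 0.004 m and z of knob_1 in the frame of spindle_3 between -0.004 and 0.003 m and angle between knob_1's own z axis and vertical below 0.08 rad)) and ((horizontal distance between knob_2 and spindle_1 below 0.004 m and z of knob_2 in the frame of spindle_1 between -0.004 and 0.003 m and angle between knob_2's own z axis and vertical below 0.08 rad) or (horizontal distance between knob_2 and spindle_2 below 0.004 m and z of knob_2 in the frame of spindle_2 between -0.004 and 0.003 m and angle between knob_2's own z axis and vertical below 0.08 rad) or (horizontal distance between knob_2 and spindle_3 below 0.004 m and z of knob_2 in the frame of spindle_3 between -0.004 and 0.003 m and angle between knob_2's own z axis and vertical below 0.08 rad)) and ((horizontal distance between knob_3 and spindle_1 below 0.004 m and z of knob_3 in the frame of spindle_1 between -0.004 and 0.003 m and angle between knob_3's own z axis and vertical below 0.08 rad) or (horizontal distance between knob_3 and spindle_2 below 0.004 m and z of knob_3 in the frame of spindle_2 between -0.004 and 0.003 m and angle between knob_3's own z axis and vertical below 0.08 rad) or (horizontal distance between knob_3 and spindle_3 below 0.004 m and z of knob_3 in the frame of spindle_3 between -0.004 and 0.003 m and angle between knob_3's own z axis and vertical below 0.08 rad)) and ((horizontal distance between pin_1 and terminal_1 below 0.004 m and z of pin_1 in the frame of terminal_1 below -0.02 m and angle between pin_1's own z axis and vertical below 0.12 rad) or (horizontal distance between pin_1 and terminal_2 below 0.004 m and z of pin_1 in the frame of terminal_2 below -0.02 m and angle between pin_1's own z axis and vertical below 0.12 rad)) and ((horizontal distance between pin_2 and terminal_1 below 0.004 m and z of pin_2 in the frame of terminal_1 below -0.02 m and angle between pin_2's own z axis and vertical below 0.12 rad) or (horizontal distance between pin_2 and terminal_2 below 0.004 m and z of pin_2 in the frame of terminal_2 below -0.02 m and angle between pin_2's own z axis and vertical below 0.12 rad))), for 0.2 s.
2. the timer's button is pressed in while the timer is braced against the stop (value of joint timer_button above 0.0045 m and contact force between timer and stop above 1 N), for 0.1 s.
At the end, for the whole second after the job is handed in: Each knob present upright on its own spindle, within 4 mm of its axis and 3 mm of the panel; each pin present upright in its own terminal, within 4 mm, its tip 20 mm or more below the panel; timer flat before the stop, its back within 15 mm of it, button out; all at rest (all of step 1 and x of timer_back in the frame of stop_face between -0.015 and 0.005 m and y of timer_back in the frame of stop_face between -0.045 and 0.045 m and angle between timer's own z axis and vertical below 0.1 rad and value of joint timer_button below 0.002 m and linear speed of timer below 0.02 m/s and linear speed of each of knob_1, knob_2, knob_3, pin_1, pin_2 below 0.03 m/s); the robot touches nothing.
It fails at once if the piston is shoved more than 30 mm from its place (distance of piston_1 from where it was at the start of the episode above 0.03 m).
It fails at once if the ball bearing is shoved more than 30 mm from its place (distance of bearing_1 from where it was at the start of the episode above 0.03 m).
It fails at once if the feeler set is shoved more than 30 mm from its place (distance of feeler_set from where it was at the start of the episode above 0.03 m).
Of knob_1, knob_2, knob_3 only 2 to 3 are there at a start; the rules pass over those that are not, and their reading is None.
At some moment in a run one of timer, knob_1, knob_2, knob_3 may be knocked a few centimetres aside while the robot is not near it.
It also fails if it takes over 210 s, if anything falls off the work surface, if the arm or the gripper's body presses on something with over 40 N, if the wrist force passes 120 N, or if a joint passes its speed limit or range.

ROBOT

A 7-joint arm with a two-finger parallel gripper is mounted at the origin on a cart in front of the work surface, level with it; the furniture and walls round the work are solid. World frame = base frame: x ahead of the robot, y to its left, z up, the work surface at z = 0. Lengths are in m, angles in rad, forces in N, time in s.
With the tool pointing down it reaches from about 0.375 to 0.925 m from the base axis. Payload 3.1 kg.
Tool frame: the origin (TCP) lies between the finger pads; the fingertips stand 19 mm ahead of it and the grasp point (between the pads) is the TCP; z points along the fingers, y is the direction in which the jaws open and shut (so a half turn about z gives the same grasp; the last joint's range is limited). The gripper opens to 85 mm and grips with 20 to 120 N. Pads are 22 mm wide; open, the fingers measure 114 mm over their backs; the gripper's body (76 mm by 85 mm) begins 54 mm behind the grasp point. The pads swing forward as they close: fully open they stand 13 mm farther back than shut.
Start: joints at [1.067, 0.383, 0.044, 1.598, -0.018, 1.161, -0.05], TCP at [0.257, -0.597, 0.25] pointing down, gripper open.
Joint ranges: [-2.61, 2.61], [-0.41, 2.15], [-1.48, 1.57], [0, 2.5], [-1.57, 4.71], [0.05, 1.97], [-2.85, 2.85]. Speed limits (rad/s): [2.79, 2.79, 3.14, 3.14, 3.14, 3.14, 3.14].

INTERFACE

Orientations are given as a unit quaternion [x, y, z, w].
In Python, from bench import move_ptp, movel, move_j, move_gripper, pause, inverse_kinematics, read_camera, camera_params, MotionError, sign_off, look_for, tip_of, read_time_s, read_qpos, read_joint_vel, read_effort, read_eef_pos, read_tcp_rot, read_ft_force, read_ft_torque, read_finger_gap gives the robot as it stands. Calls block until the motion is done:
- move_ptp(position, orientation): joint-space move of the TCP to a pose.
- movel(position, orientation=None, speed=0.15): straight line of the TCP; orientation=None keeps the orientation; speed is the mean speed in m/s.
- move_j(angles): joint-space move.
- move_gripper(opening, effort=None): finger opening in m; effort is the grip in N (None keeps the last); returns when the fingers have stopped.
- pause(seconds).
- inverse_kinematics(position, orientation): joint angles nearest the present ones, or None.
- read_camera(name): name is "scene" or "top" or "wrist"; returns the picture (480x640x3 uint8, red, green, blue); there is no depth.
- camera_params(name): a dict with "K" (3x3 intrinsics, pixels), "camera_from_world" (4x4, takes a point from world to camera coordinates). Camera axes: x right, y down, z forward; pixel columns grow to the right and rows downward; lengths in m; the calibration is good to about 2 mm. The wrist camera is an equidistant fisheye: a pixel r from the principal point sees the ray r / f radians off the axis. A picture is of the moment at which its call begins: read the wrist's pose just before it. camera_params takes no time and is no camera call; for the wrist camera it gives the pose at the moment of the call.
A pose or a line that the arm cannot do raises MotionError and nothing moves.
- sign_off(): hands the job in, once; it reports no verdict.
Trained networks look in the newest picture that a camera, given by its name, has taken for a name from the list of things; names that differ only in an ending like _2 or _b are one class to them, and where a whole thing is asked for, a point or a joint stands for the part that bears it (a point fixed in the world has none). Each returns a list of dicts, best first, with "confidence" (0 to 1); they miss things now and then, are a little off and sometimes report something else, mostly with a low value. They report only what shows in the picture. A call takes as long as a camera call. They do not tell look-alikes from the thing itself.
- look_for(camera, name): "at" ([column, row] in pixels, amid what is visible of it).
- tip_of(camera, name): "at" ([column, row] in pixels: a listed point, or the origin of a listed thing).
Readings, each from a call of its own:
- read_time_s(): time.
- read_qpos(): joint angles.
- read_joint_vel(): joint speeds.
- read_effort(): joint torques, N m.
- read_eef_pos(): TCP position.
- read_tcp_rot(): TCP orientation.
- read_ft_force(): force on the tool from outside, world axes, zero at the start.
- read_ft_torque(): the same for the moment, N m.
- read_finger_gap(): finger opening in m.
Only numpy, scipy, OpenCV 4.12 (cv2) and the standard library are available. Lean on these libraries where they do the work, as an engineer would, in place of code of your own. Each camera call takes 0.05 s, during which the arm holds its last target.

## Working session

There is one attempt and no reset: what is moved stays moved. The work goes in short steps, each a Python script; the robot and the scene stay as the last script left them, time stands still between calls to the robot, and variables do not carry over. Pictures are saved under pics/ and viewed, and the job is handed in when it is done.

```bash
ls -la; mkdir -p pics; python3 - <<'E'
from bench import *
import cv2,numpy as np
for c in ["scene","top","wrist"]:
    im=read_camera(c); cv2.imwrite(f"pics/a_{c}.png",im[:,:,::-1])
    p=camera_params(c); print(c,np.round(p["K"],1).tolist(),np.round(p["camera_from_world"],3).tolist())
    for n in ["test_box","knob_1","pin_1","timer","stop","spindle_1","terminal_1","pin_stand","piston_1","bearing_1","feeler_set"]:
        try: print(n,[(np.round(d["at"],0).tolist(),round(d["confidence"],2)) for d in look_for(c,n)])
        except Exception as e: print(n,e)
print(read_time_s(),read_eef_pos(),read_tcp_rot(),read_qpos())
E
```

```text
total 12
drwxr-xr-x  3 agent agent 4096 Dec  7 09:44 .
drwxr-xr-x 23 root  root  4096 Dec  7 09:44 ..
drwxr-xr-x  2 agent agent 4096 Dec  7 09:44 pics
scene [[460.9, 0.0, 321.6], [0.0, 460.9, 242.6], [0.0, 0.0, 1.0]] [[-0.767, -0.642, -0.004, 0.392], [-0.484, 0.581, -0.654, 0.277], [0.422, -0.5, -0.756, 0.787], [0.0, 0.0, 0.0, 1.0]]
test_box [([206.0, 332.0], 0.77), ([276.0, 234.0], 0.26)]
knob_1 [([351.0, 229.0], 0.8), ([351.0, 182.0], 0.8), ([372.0, 206.0], 0.75), ([322.0, 206.0], 0.61)]
pin_1 [([267.0, 230.0], 0.6)]
timer [([442.0, 181.0], 0.84)]
stop [([384.0, 160.0], 0.94), ([204.0, 334.0], 0.16)]
spindle_1 [([204.0, 333.0], 0.95)]
terminal_1 [([202.0, 330.0], 0.7)]
pin_stand [([274.0, 236.0], 0.94)]
piston_1 [([342.0, 146.0], 0.9), ([281.0, 214.0], 0.66), ([206.0, 330.0], 0.26)]
bearing_1 [([437.0, 240.0], 0.86)]
feeler_set [([292.0, 369.0], 0.7)]
top [[440.3, 0.0, 326.2], [0.0, 440.3, 237.6], [0.0, 0.0, 1.0]] [[0.023, -1.0, 0.004, -0.022], [-0.988, -0.023, -0.151, 0.529], [0.151, -0.001, -0.989, 1.089], [0.0, 0.0, 0.0, 1.0]]
test_box [([215.0, 230.0], 0.95)]
knob_1 [([395.0, 2
[... 326 characters left out ...]
.56)]
piston_1 [([437.0, 179.0], 0.6)]
bearing_1 [([397.0, 314.0], 0.67)]
feeler_set [([233.0, 298.0], 0.85), ([451.0, 217.0], 0.74)]
wrist [[371.6, 0.0, 315.6], [0.0, 371.6, 239.2], [0.0, 0.0, 1.0]] [[0.396, -0.918, 0.002, -0.652], [-0.88, -0.378, 0.288, -0.038], [-0.264, -0.115, -0.958, 0.378], [0.0, 0.0, 0.0, 1.0]]
test_box []
knob_1 []
pin_1 []
timer [([166.0, 1.0], 0.69)]
stop []
spindle_1 []
terminal_1 []
pin_stand []
piston_1 [([37.0, 26.0], 0.19)]
bearing_1 [([35.0, 26.0], 0.96)]
feeler_set []
1.8 [ 0.25661896 -0.59720308  0.25027735] [ 9.79480728e-01  2.01537843e-01  8.95597093e-06 -1.41879413e-05] [ 1.06719946  0.38290021  0.04388179  1.59788152 -0.01789505  1.1612259
 -0.04990658]
```

View pics/a_scene.png

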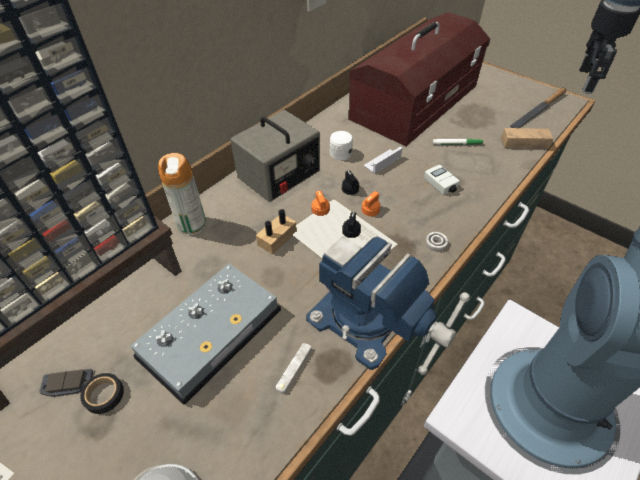

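View pics/a_top.png

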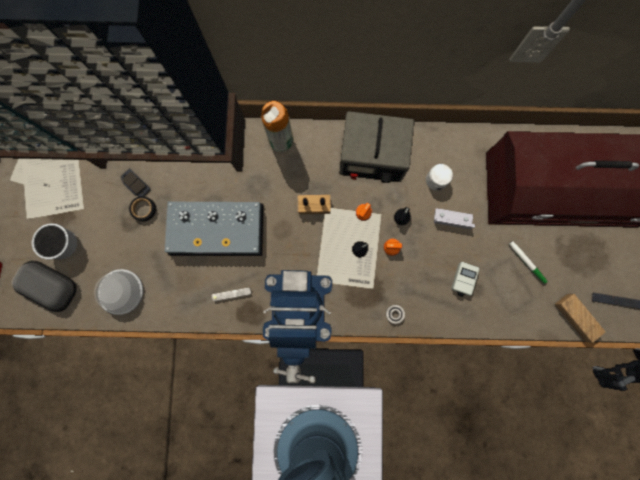

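```bash
python3 - <<'E'
import cv2
a=cv2.imread("pics/a_top.png")
cv2.imwrite("pics/a_topz.png",cv2.resize(a[150:330,140:500],(800,400),interpolation=cv2.INTER_CUBIC))
E
```

```text
(no output)
```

View pics/a_topz.png

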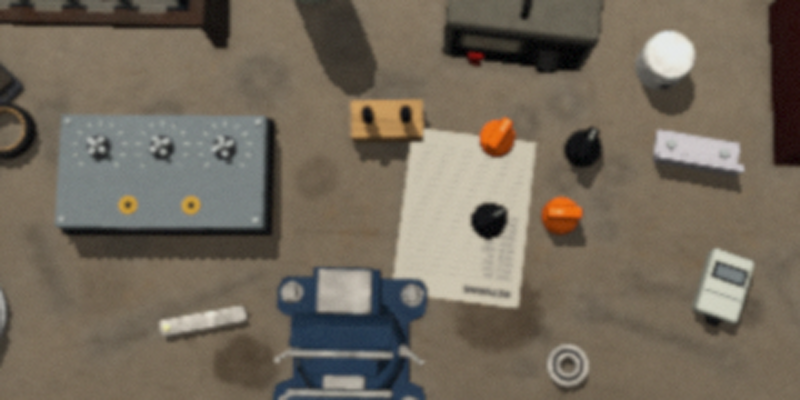

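The scene and top pictures agree. There are two black knobs at about top px (403,215) and (361,248), and two orange decoys at (364,211) and (393,246). The pins are in the stand at (314,203), the box is at (215,228), the timer at (466,278) and the stop at (454,217). A vise stands in front of the robot.

```bash
cat > h.py <<'E'
from bench import *
import cv2,numpy as np,time
from scipy.spatial.transform import Rotation as R
def ray(cam,px,P=None):
    P=P or camera_params(cam); K=np.array(P["K"]);T=np.array(P["camera_from_world"])
    x=(px[0]-K[0,2])/K[0,0]; y=(px[1]-K[1,2])/K[1,1]
    if cam=="wrist":
        r=np.hypot(x,y); d=np.array([x/r*np.sin(r),y/r*np.sin(r),np.cos(r)]) if r>1e-9 else np.array([0,0,1.])
    else: d=np.array([x,y,1.])
    Rt=T[:3,:3]; o=-Rt.T@T[:3,3]; d=Rt.T@d
    return o,d/np.linalg.norm(d)
def p2w(cam,px,z,P=None):
    o,d=ray(cam,px,P); return o+d*(z-o[2])/d[2]
def w2p(cam,X,P=None):
    P=P or camera_params(cam); K=np.array(P["K"]);T=np.array(P["camera_from_world"])
    c=T[:3,:3]@np.asarray(X,float)+T[:3,3]
    if cam=="wrist":
        h=np.hypot(c[0],c[1]); th=np.arctan2(h,c[2]); u=c[:2]/max(h,1e-12)*th
    else: u=c[:2]/c[2]
    return np.array([K[0,0]*u[0]+K[0,2],K[1,1]*u[1]+K[1,2]])
def rectify(im,P,c,z,half,n=600,yaw=0,cam="wrist"):
    """top-down ortho view of plane z around c; image right = +x' , up = +y' rotated by yaw"""
    g=(np.arange(n)+.5)/n*2*half-half
    K=np.array(P["K"]);T=np.array(P["camera_from_world"])
    u,v=np.meshgrid(g,-g)
    X=np.stack([c[0]+u*np.cos(yaw)-v*np.sin(yaw),c[1]+u*np.sin(yaw)+v*np.cos(yaw),np.full_like(u,z)],-1)
    C=X@T[:3,:3].T+T[:3,3]
    if cam=="wrist":
        h=np.hypot(C[...,0],C[...,1]); th=np.arctan2(h,C[...,2])/np.maximum(h,1e-12)
        mx=K[0,0]*C[...,0]*th+K[0,2]; my=K[1,1]*C[...,1]*th+K[1,2]
    else:
        mx=K[0,0]*C[...,0]/C[...,2]+K[0,2]; my=K[1,1]*C[...,1]/C[...,2]+K[1,2]
    return cv2.remap(im,mx.astype(np.float32),my.astype(np.float32),cv2.INTER_CUBIC)
def down(yaw):
    """tool down, jaw (tool y) axis at world angle yaw+90 ; tool x at angle yaw"""
    M=np.array([[np.cos(yaw),np.sin(yaw),0],[np.sin(yaw),-np.cos(yaw),0],[0,0,-1]])
    return R.from_matrix(M).as_quat()
def snap(cam,name=None):
    P=camera_params(cam); im=read_camera(cam)[:,:,::-1].copy()
    if name: cv2.imwrite(f"pics/{name}.png",im)
    return im,P
def tips(cam,n):
    return [(np.round(d["at"],1),round(d["confidence"],2)) for d in tip_of(cam,n)]
E
python3 - <<'E'
from h import *
q0=R.from_quat(read_tcp_rot()); print(q0.as_matrix().round(3))
P=camera_params("wrist");T=np.array(P["camera_from_world"]);o=-T[:3,:3].T@T[:3,3]
print("cam pos in tool",q0.inv().apply(o-read_eef_pos()).round(4),"cam axis in tool",q0.inv().apply(T[2,:3]).round(3), q0.inv().apply(T[0,:3]).round(3))
read_camera("top")
for n,px,z in [("boxc",(215,225),.05),("s1",(184,216),.06),("s2",(213,216),.06),("s3",(241,216),.06),("t1",(197.5,242),.05),("t2",(226,242),.05),("standL",(305.5,201),.07),("standR",(322,201),.07),("knobA",(403,215),.035),("knobB",(360,249),.035),("orA",(364,211),.03),("orB",(393,247),.03),("timer",(466,278),.026),("stop",(454,220),.03),("bearing",(396,314),.014),("piston",(440,178),.05),("feeler",(231,295),.01)]:
    print(n,p2w("top",px,z).round(3))
for n in ["knob_1","spindle_1","spindle_2","spindle_3","terminal_1","terminal_2","pin_1","timer","stop","button_face","timer_back","piston_1"]: print(n,tips("top",n))
read_camera("scene")
for n in ["knob_1","spindle_1","spindle_2","spindle_3","terminal_1","terminal_2","pin_1","timer","stop"]: print(n,tips("scene",n))
E
```

```text
[[ 0.919  0.395  0.   ]
 [ 0.395 -0.919  0.   ]
 [ 0.    -0.    -1.   ]]
cam pos in tool [ 0.0735  0.0011 -0.1238] cam axis in tool [-0.288  0.002  0.958] [ 0.001  1.    -0.002]
boxc [0.554 0.274 0.05 ]
s1 [0.573 0.352 0.06 ]
s2 [0.575 0.278 0.06 ]
s3 [0.576 0.207 0.06 ]
t1 [0.509 0.316 0.05 ]
t2 [0.51  0.244 0.05 ]
standL [0.617 0.044 0.07 ]
standR [0.618 0.003 0.07 ]
knobA [ 0.594 -0.208  0.035]
knobB [ 0.502 -0.097  0.035]
orA [ 0.603 -0.107  0.03 ]
orB [ 0.51  -0.183  0.03 ]
timer [ 0.435 -0.371  0.026]
stop [ 0.585 -0.342  0.03 ]
bearing [ 0.34  -0.193  0.014]
piston [ 0.691 -0.302  0.05 ]
feeler [0.378 0.232 0.01 ]
knob_1 [(array([364. , 214.8]), 0.71), (array([391.7, 250.1]), 0.63), (array([358.7, 250.5]), 0.6), (array([400., 220.]), 0.59)]
spindle_1 [(array([239.9, 217.3]), 0.73), (array([183.8, 214.9]), 0.7), (array([208.8, 214.4]), 0.58)]
spindle_2 [(array([239.9, 217.3]), 0.73), (array([183.8, 214.9]), 0.7), (array([208.8, 214.4]), 0.58)]
spindle_3 [(array([239.9, 217.3]), 0.73), (array([183.8, 214.9]), 0.7), (array([208.8, 214.4]), 0.58)]
terminal_1 [(array([225.1, 243.3]
[... 607 characters left out ...]
312.3]), 0.93), (array([223.1, 287.4]), 0.82), (array([164.5, 339.8]), 0.57)]
spindle_2 [(array([196. , 312.3]), 0.93), (array([223.1, 287.4]), 0.82), (array([164.5, 339.8]), 0.57)]
spindle_3 [(array([196. , 312.3]), 0.93), (array([223.1, 287.4]), 0.82), (array([164.5, 339.8]), 0.57)]
terminal_1 [(array([205. , 347.5]), 0.95), (array([236.6, 320.9]), 0.91)]
terminal_2 [(array([205. , 347.5]), 0.95), (array([236.6, 320.9]), 0.91)]
pin_1 [(array([213.7, 331.3]), 0.69), (array([271.6, 241.8]), 0.54), (array([282.9, 230.6]), 0.43), (array([292.5, 367.5]), 0.33)]
timer [(array([443.3, 183.7]), 0.9), (array([351. , 187.4]), 0.64), (array([166.7, 341.2]), 0.21)]
stop [(array([388.2, 164.2]), 0.84)]
```

```bash
python3 - <<'E'
from h import *
for p in [(.53,-.15,.25),(.56,.27,.25),(.62,.02,.2),(.47,-.36,.2)]:
    for y in np.arange(-np.pi,np.pi,np.pi/4):
        q=inverse_kinematics(p,down(y)); print(p,round(y,2),None if q is None else np.round(q,2))
E
```

```text
(0.53, -0.15, 0.25) -3.14 [ 0.72  0.25 -0.59  1.81  0.15  1.12  1.65]
(0.53, -0.15, 0.25) -2.36 [ 1.2   0.47 -1.23  1.8   0.47  1.22  2.18]
(0.53, -0.15, 0.25) -1.57 [-0.86  0.55  1.39  1.88 -0.58  1.22 -2.42]
(0.53, -0.15, 0.25) -0.79 [ 0.36  0.21 -0.18  1.83  0.04  1.11 -2.19]
(0.53, -0.15, 0.25) 0.0 [ 0.43  0.21 -0.25  1.83  0.06  1.11 -1.42]
(0.53, -0.15, 0.25) 0.79 [ 0.48  0.22 -0.32  1.83  0.08  1.11 -0.65]
(0.53, -0.15, 0.25) 1.57 [ 0.59  0.23 -0.44  1.82  0.11  1.12  0.11]
(0.53, -0.15, 0.25) 2.36 [ 0.64  0.24 -0.5   1.82  0.13  1.12  0.88]
(0.56, 0.27, 0.25) -3.14 [ 0.26  0.54 -1.04  1.63  0.48  1.25  0.7 ]
(0.56, 0.27, 0.25) -2.36 [ 0.36  0.66 -1.24  1.63  0.64  1.33  1.38]
(0.56, 0.27, 0.25) -1.57 [ 0.36  0.66 -1.24  1.63  0.64  1.33  2.16]
(0.56, 0.27, 0.25) -0.79 [-1.35  0.58  1.16  1.71 -0.56  1.23 -2.42]
(0.56, 0.27, 0.25) 0.0 [ 0.15  0.47 -0.86  1.64  0.37  1.21 -2.37]
(0.56, 0.27, 0.25) 0.79 [ 0.2   0.5  -0.95  1.63  0.43  1.23 -1.62]
(0.56, 0.27, 0.25) 1.57 [ 0.25  0.53 -1.02  1.63  0.47  1.25 -0.86]
(0.56, 0.27, 0.25) 2.36 [ 0.26  0.54 -1.03  1.63  0.48  1.25 -0.09
[... 387 characters left out ...]
  0.24  1.08 -1.06]
(0.62, 0.02, 0.2) 1.57 [ 0.37  0.44 -0.59  1.69  0.27  1.09 -0.3 ]
(0.62, 0.02, 0.2) 2.36 [ 0.42  0.46 -0.65  1.69  0.31  1.1   0.46]
(0.47, -0.36, 0.2) -3.14 [ 1.01  0.37 -0.51  1.77  0.21  1.05  1.99]
(0.47, -0.36, 0.2) -2.36 [ 1.5   0.67 -1.24  1.75  0.67  1.23  2.44]
(0.47, -0.36, 0.2) -1.57 [ 0.43  0.33  0.19  1.8  -0.07  1.03 -2.5 ]
(0.47, -0.36, 0.2) -0.79 [ 0.52  0.32  0.07  1.79 -0.03  1.03 -1.75]
(0.47, -0.36, 0.2) 0.0 [ 0.62  0.33 -0.04  1.79  0.01  1.03 -1.  ]
(0.47, -0.36, 0.2) 0.79 [ 0.71  0.33 -0.15  1.78  0.06  1.03 -0.25]
(0.47, -0.36, 0.2) 1.57 [ 0.82  0.34 -0.28  1.78  0.11  1.04  0.5 ]
(0.47, -0.36, 0.2) 2.36 [ 0.91  0.35 -0.39  1.77  0.15  1.05  1.25]
```

```bash
python3 - <<'E'
from h import *
for nm,p,y in [("w_timer",(.49,-.35,.28),1.57),("w_knob0",(.55,-.15,.28),0.3),("w_knob1",(.55,-.15,.28),0.3+np.pi),("w_stand",(.61,.02,.25),1.57),("w_box0",(.55,.27,.25),0.2),("w_box1",(.55,.27,.25),0.2+np.pi)]:
    move_ptp(p,down(y)); pause(.3)
    im,P=snap("wrist",nm); np.savez(f"pics/{nm}.npz",K=P["K"],T=P["camera_from_world"])
    print(nm,read_time_s(), np.round(read_eef_pos(),4), read_ft_force().round(2))
    for n in (["timer","stop","timer_back","button_face","stop_face"] if "timer" in nm else ["knob_1","spindle_1"] if "knob" in nm else ["pin_1","pin_stand"] if "stand" in nm else ["spindle_1","terminal_1","test_box"]):
        z={"spindle_1":.05,"terminal_1":.05,"pin_1":.01,"button_face":.013}.get(n,0)
        print(n,[(t[0],t[1],p2w("wrist",t[0],z,P)[:2].round(4)) for t in tips("wrist",n)])
E
```

```text
w_timer 4.5917 [ 0.4895 -0.3508  0.2799] [-0.06 -0.59  0.7 ]
timer [(array([266.9, 216.8]), 0.63, array([ 0.4351, -0.3743]))]
stop [(array([391.3, 190.7]), 0.95, array([ 0.574 , -0.3444]))]
timer_back [(array([297.7, 227.3]), 0.68, array([ 0.4696, -0.3866]))]
button_face [(array([225.6, 209.1]), 0.63, array([ 0.3913, -0.3621]))]
stop_face [(array([390.4, 192.4]), 0.88, array([ 0.5731, -0.3464]))]
w_knob0 6.625 [ 0.5499 -0.1504  0.28  ] [-0.64 -0.45 -0.02]
knob_1 [(array([260.4, 224.3]), 0.92, array([ 0.5032, -0.1017])), (array([377.6, 175.2]), 0.92, array([ 0.5951, -0.2099])), (array([336.7, 237.2]), 0.75, array([ 0.5141, -0.1886])), (array([286.5, 136.9]), 0.58, array([ 0.6053, -0.1026]))]
spindle_1 [(array([468. , 313.3]), 0.71, array([ 0.486 , -0.3547])), (array([ 27.4, 101.8]), 0.61, array([0.5797, 0.2081]))]
w_knob1 7.325 [ 0.55 -0.15  0.28] [-0.47  0.41 -0.32]
knob_1 [(array([334.7, 237.2]), 0.87, array([ 0.5136, -0.1859])), (array([287.9, 140.5]), 0.85, array([ 0.602 , -0.1046])), (array([378.5, 174.1]), 0.67, array([ 0.5967, -0.2098])), (array([259., 226.]), 0.6, array([ 0.50
[... 472 characters left out ...]
, 0.94, array([0.573 , 0.3538])), (array([387.3, 196.9]), 0.93, array([0.579 , 0.2081]))]
terminal_1 [(array([334. , 261.9]), 0.83, array([0.5094, 0.242 ])), (array([254.1, 244.8]), 0.67, array([0.511 , 0.3176]))]
test_box [(array([303.4, 200.5]), 0.77, array([0.5509, 0.2804]))]
w_box1 11.3917 [0.55 0.27 0.25] [-0.28  0.01  0.64]
spindle_1 [(array([307.7, 184.9]), 0.73, array([0.5746, 0.2804])), (array([225.6, 170. ]), 0.72, array([0.5742, 0.3547])), (array([556.9, 194.6]), 0.35, array([0.6235, 0.0301]))]
terminal_1 [(array([256.2, 246.2]), 0.86, array([0.5097, 0.316 ])), (array([333. , 263.1]), 0.72, array([0.5077, 0.2432]))]
test_box [(array([301.5, 203.2]), 0.85, array([0.5474, 0.2824]))]
```

```bash
python3 - <<'E'
from h import *
print(R.from_quat(read_tcp_rot()).as_matrix().round(3), read_qpos().round(2))
for y in (.2,.2+np.pi): print(inverse_kinematics((.55,.27,.25),down(y)).round(2))
E
```

```text
[[ 0.98   0.199  0.   ]
 [ 0.199 -0.98   0.   ]
 [ 0.    -0.    -1.   ]] [-0.2   0.34 -0.4   1.67  0.14  1.15 -2.01]
[-0.2   0.34 -0.4   1.67  0.14  1.15 -2.01]
[-0.2   0.34 -0.4   1.67  0.14  1.15 -2.01]
```

View pics/w_box1.png

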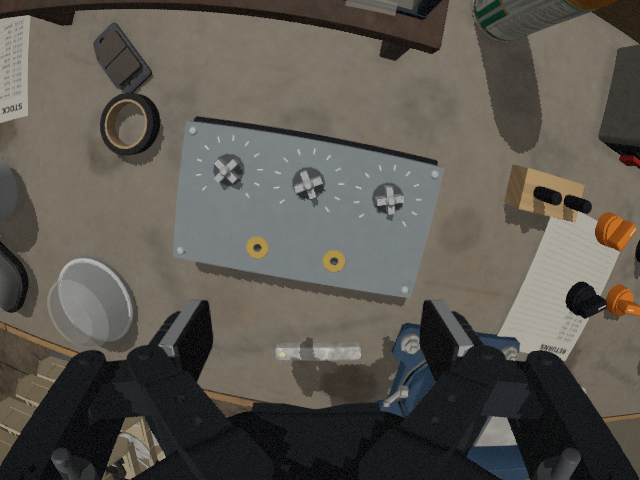

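View pics/w_knob0.png

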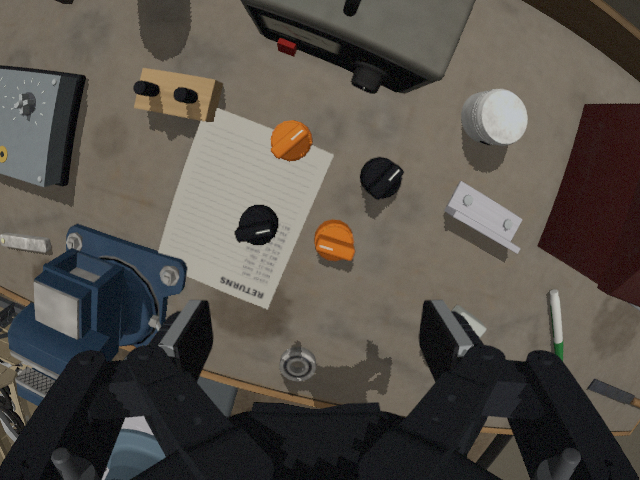

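View pics/w_timer.png

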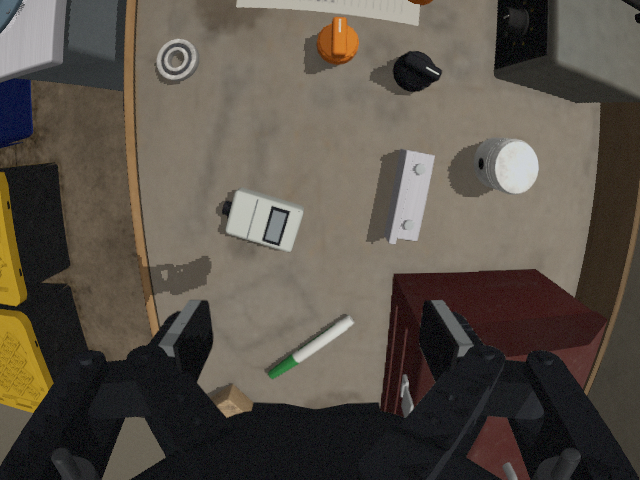

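```bash
python3 - <<'E'
from h import *
def yellow(im,P):
    h=cv2.cvtColor(im,cv2.COLOR_BGR2HSV); m=cv2.inRange(h,(18,120,120),(32,255,255))
    n,l,s,c=cv2.connectedComponentsWithStats(m)
    out=[]
    for i in range(1,n):
        if s[i,4]>60:
            w=p2w("wrist",c[i],.05,P)[:2]
            if abs(w[0]-.51)<.03 and .2<w[1]<.36:
                k=(l==i).astype(np.uint8); k=cv2.morphologyEx(k,cv2.MORPH_CLOSE,np.ones((9,9)));
                cs=cv2.findContours(k,cv2.RETR_EXTERNAL,cv2.CHAIN_APPROX_NONE)[0]; e=cv2.fitEllipse(max(cs,key=len))
                out.append((p2w("wrist",e[0],.05,P)[:2].round(4),s[i,4]))
    return out
im=cv2.imread("pics/w_box0.png"); z=np.load("pics/w_box0.npz"); P0={"K":z["K"],"camera_from_world":z["T"]}
print(yellow(im,P0))
cv2.imwrite("pics/r0.png",rectify(im,P0,(.545,.28),.063,.13,600))
q=read_qpos(); q[6]+=np.pi; move_j(q); pause(.3)
im,P=snap("wrist","w_box2"); print(read_time_s(),R.from_quat(read_tcp_rot()).as_matrix()[:2,0].round(2)); np.savez("pics/w_box2.npz",K=P["K"],T=P["camera_from_world"])
print(yellow(im,P))
cv2.imwrite("pics/r2.png",rectify(im,P,(.545,.28),.063,.13,600))
for n in ["spindle_1","terminal_1"]: print(n,[(t[0],t[1],p2w("wrist",t[0],.05,P)[:2].round(4)) for t in tips("wrist",n)])
E
```

```text
[(array([0.509 , 0.3152]), np.int32(303)), (array([0.5103, 0.2432]), np.int32(309))]
14.5417 [-0.98 -0.2 ]
[(array([0.5103, 0.2433]), np.int32(370)), (array([0.5089, 0.3153]), np.int32(359))]
spindle_1 [(array([323.8, 243.5]), 0.84, array([0.5766, 0.2815])), (array([397.1, 257.6]), 0.73, array([0.5764, 0.3518])), (array([247.2, 229.2]), 0.57, array([0.5772, 0.2103]))]
terminal_1 [(array([298. , 163.4]), 0.96, array([0.5098, 0.2446])), (array([376.5, 177.7]), 0.78, array([0.5079, 0.3146])), (array([ 79.7, 220.6]), 0.65, array([0.6034, 0.0291]))]
```

View pics/r0.png

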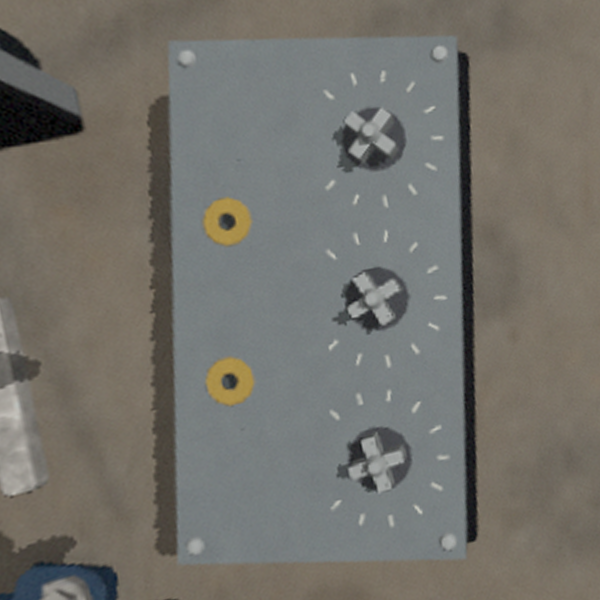

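View pics/r2.png

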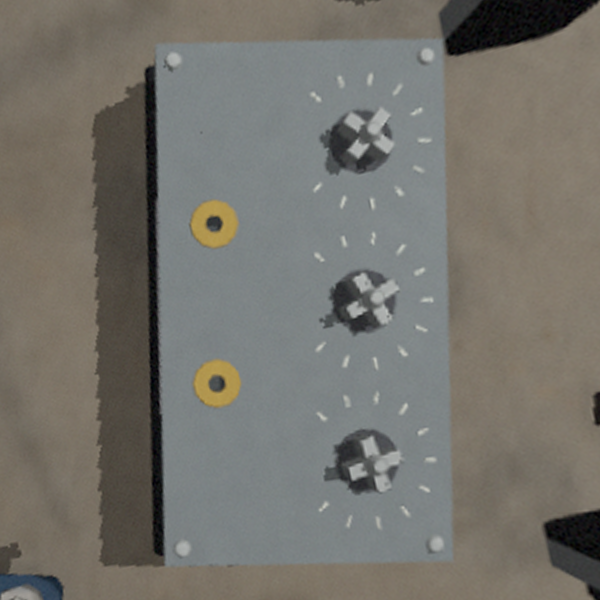

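```bash
python3 - <<'E'
from h import *
t1=np.array([.50895,.31525]);t2=np.array([.5103,.24325]); m=(t1+t2)/2; yv=(t1-t2)/np.linalg.norm(t1-t2); xv=np.array([yv[1],-yv[0]]); L=np.sqrt(.076**2-.036**2)
S=[m+L*xv+k*.072*yv for k in (1,0,-1)]; print("L",L,[s.round(4) for s in S],np.arctan2(xv[1],xv[0]))
for nm in ("w_box0","w_box2"):
    im=cv2.imread(f"pics/{nm}.png"); z=np.load(f"pics/{nm}.npz"); P={"K":z["K"],"camera_from_world":z["T"]}
    for i,s in enumerate(S):
        n=240; half=.024; px=2*half/n
        r=cv2.cvtColor(rectify(im,P,s,.063,half,n),cv2.COLOR_BGR2GRAY).astype(np.float32)
        g=(np.arange(n)+.5)*px-half; X,Y=np.meshgrid(g,-g)
        best=[]
        for a in np.arange(0,np.pi/2,.02):
            u=X*np.cos(a)+Y*np.sin(a); v=-X*np.sin(a)+Y*np.cos(a)
            rr=np.hypot(X,Y); k=((np.abs(u)<.003)|(np.abs(v)<.003))&(rr<.0117)
            disc=(rr<.0117)&~k
            ker=k/k.sum()-disc/disc.sum()
            ker=ker[60:180,60:180].astype(np.float32)
            f=cv2.filter2D(r,-1,ker); f=f[90:150,90:150]
            j=np.unravel_index(f.argmax(),f.shape); best.append((f.max(),a,X[0,90+j[1]],Y[90+j[0],0]))
        b=max(best); print(nm,i+1,[round(float(x),4) for x in b])
        if nm=="w_box2": cv2.imwrite(f"pics/sp{i+1}.png",r)
E
```

```text
L 0.06693280212272604 [array([0.5752, 0.3525]), array([0.5765, 0.2805]), array([0.5779, 0.2085])] 0.018747803197743846
w_box0 1 [71.0915, 0.94, 0.0005, -0.0003]
w_box0 2 [79.141, 0.56, 0.0005, -0.0001]
w_box0 3 [72.0252, 0.34, 0.0003, 0.0001]
w_box2 1 [61.1446, 0.94, 0.0001, -0.0003]
w_box2 2 [68.1645, 0.56, 0.0001, -0.0001]
w_box2 3 [65.3069, 0.34, 0.0001, 0.0001][ WARN:0@4.710] global loadsave.cpp:1063 imwrite_ Unsupported depth image for selected encoder is fallbacked to CV_8U.
```

```bash
cat >> h.py <<'E'
def nadir(p,yaw,z=.2):
    d=np.array([np.cos(yaw),np.sin(yaw)]); t=np.array(p[:2])-.0735*d
    move_ptp((t[0],t[1],z),down(yaw)); pause(.25)
T1=np.array([.50895,.31525]);T2=np.array([.5103,.24325])
S=[np.array([.5753,.3524]),np.array([.5767,.2804]),np.array([.5780,.2086])]; SA=[.94,.56,.34]
E
python3 - <<'E'
from h import *
for nm,p in (("kA",(.5955,-.2098)),("kB",(.502,-.1005))):
    nadir(p,1.57); im,P=snap("wrist",nm)
    np.savez(f"pics/{nm}.npz",K=P["K"],T=P["camera_from_world"])
    print([(t[0],t[1],p2w("wrist",t[0],0,P)[:2].round(4)) for t in tips("wrist","knob_1")], read_time_s())
    a=rectify(im,P,p,.046,.035,400); b=rectify(im,P,p,.024,.035,400)
    cv2.imwrite(f"pics/r_{nm}.png",np.hstack([a,b]))
E
```

```text
[(array([310.4, 129.9]), 0.84, array([ 0.5921, -0.2097])), (array([218.7, 103.6]), 0.76, array([ 0.5119, -0.1841])), (array([211.2,  15.5]), 0.66, array([ 0.5041, -0.1013])), (array([321.,  17.]), 0.64, array([ 0.6011, -0.108 ]))] 17.0
[(array([414.2, 249.7]), 0.79, array([ 0.5963, -0.2113])), (array([423.1, 139.1]), 0.75, array([ 0.5989, -0.1085])), (array([327.5, 222.2]), 0.73, array([ 0.5143, -0.1849])), (array([317.3, 129.4]), 0.61, array([ 0.5052, -0.1023])), (array([445.6,   2.2]), 0.3, array([0.6212, 0.0222]))] 17.9833
```

View pics/r_kA.png

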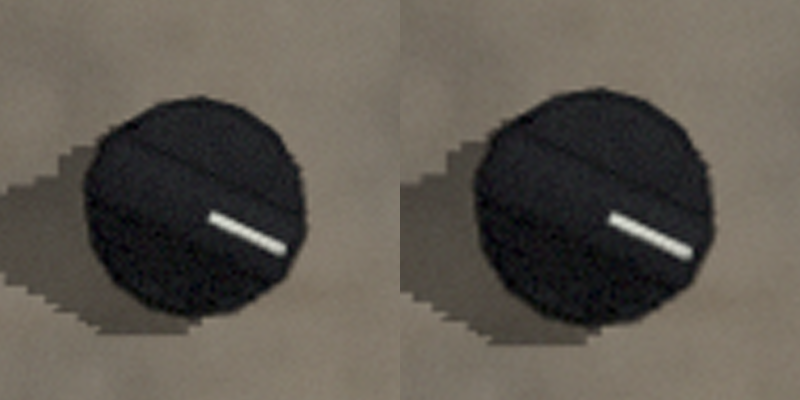

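View pics/r_kB.png

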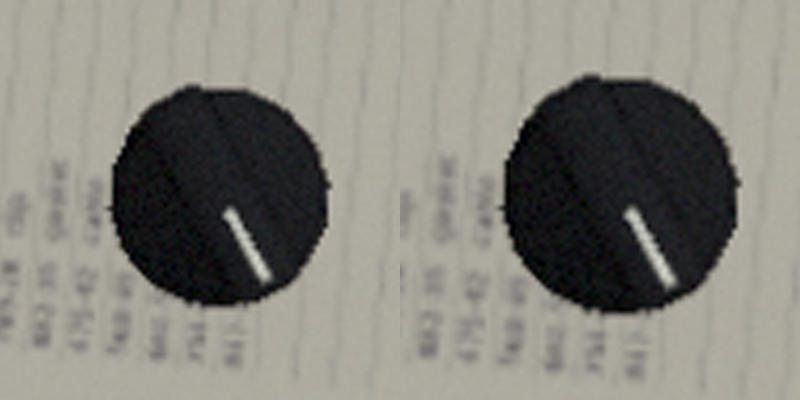

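```bash
cat >> h.py <<'E'
def knob_pose(im,P,p):
    g=rectify(im,P,p,.024,.035,400); v=g.max(2)
    m=(v<58).astype(np.uint8); m=cv2.morphologyEx(m,cv2.MORPH_OPEN,np.ones((7,7)))
    cs=cv2.findContours(m,cv2.RETR_EXTERNAL,cv2.CHAIN_APPROX_NONE)[0]; c=max(cs,key=cv2.contourArea)
    h=cv2.convexHull(c); e=cv2.fitEllipse(h)
    s=.07/400; ctr=np.array([p[0]+(e[0][0]-199.5)*s,p[1]-(e[0][1]-199.5)*s])
    a=rectify(im,P,p,.046,.035,400); w=(a.min(2)>120)
    yy,xx=np.nonzero(w); 
    hx=p[0]+(xx-199.5)*s; hy=p[1]-(yy-199.5)*s
    k=np.hypot(hx-ctr[0],hy-ctr[1])<.019; pts=np.stack([hx[k],hy[k]],1)
    vx,vy,x0,y0=cv2.fitLine((pts*1000).astype(np.float32),cv2.DIST_L2,0,.01,.01).ravel()
    return ctr,(e[1][0]*s,e[1][1]*s),np.arctan2(vy,vx),np.array([x0,y0])/1000
E
python3 - <<'E'
from h import *
for nm,p in (("kA",(.5955,-.2098)),("kB",(.502,-.1005))):
    im=cv2.imread(f"pics/{nm}.png"); z=np.load(f"pics/{nm}.npz"); P={"K":z["K"],"camera_from_world":z["T"]}
    c,d,a,l=knob_pose(im,P,p); v=l-c; print(nm,c,d,a,"line pt perp offset mm",1000*(v[1]*np.cos(a)-v[0]*np.sin(a)),"along",1000*np.hypot(*v))
E
```

```text
kA [ 0.59426716 -0.21139371] (0.041410790252685556, 0.042691447067260746) -0.43523672 line pt perp offset mm 0.18887412075839755 along 10.383337468494526
kB [ 0.50534159 -0.09967833] (0.04065228424072266, 0.04176590919494629) -1.378356 line pt perp offset mm 3.5246892187368277 along 8.756963197162333
```

```bash
cat >> h.py <<'E'
def pick_knob(c,a):
    move_gripper(.045)
    move_ptp((c[0],c[1],.12),down(a)); movel((c[0],c[1],.046),speed=.1)
    f0=read_ft_force(); move_gripper(.0,effort=40); 
    print("gap",read_finger_gap(),"f",(read_ft_force()-f0).round(2))
    movel((c[0],c[1],.16),speed=.15); pause(.2)
    print("gap lifted",read_finger_gap(),"t",read_time_s())
E
python3 - <<'E'
from h import *
pick_knob((.5055,-.0997),-1.073)
s=S[2]; 
move_ptp((s[0],s[1],.17),down(.34)); pause(.3)
print(R.from_quat(read_tcp_rot()).as_matrix()[:2,0],read_eef_pos(),read_finger_gap())
im,P=snap("wrist","holdB"); snap("scene","holdBs"); print(read_time_s())
E
```

```text
gap 0.012538317869495174 f [ 0.02 -0.41  2.04]
gap lifted 0.013139778389985705 t 23.1167
[0.94348711 0.33140923] [0.57829147 0.20722649 0.17004677] 0.01289938081095161
24.725
```

View pics/holdB.png

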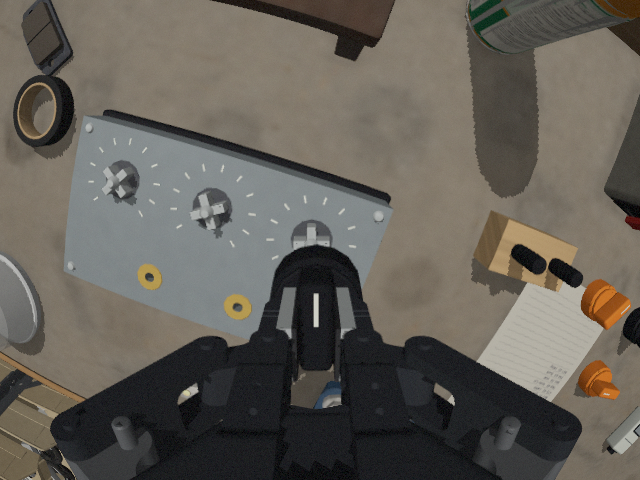

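The knob is held square between the pads, its white mark at about px (316,310) in line with the tool. Next I lower it under force watch.

```bash
cat >> h.py <<'E'
def press_knob(s,ang,zhome=.096,fmax=14):
    movel((s[0],s[1],.122),down(ang),speed=.08); pause(.2)
    f0=read_ft_force(); z=.120; print("start",read_eef_pos().round(4))
    while z>zhome-.0015:
        movel((s[0],s[1],z),speed=.03); f=read_ft_force()-f0; e=read_eef_pos()
        print(round(z,4),f.round(1),(e-[s[0],s[1],z]).round(4))
        if f[2]>fmax: return z,f
        z-=.002
    return z,f
E
python3 - <<'E'
from h import *
print(read_eef_pos()); print(press_knob(S[2],.34)); print(read_eef_pos(),read_ft_torque(),read_time_s())
E
```

```text
[0.57811674 0.20793097 0.1700676 ]
start [0.5786 0.2088 0.1228]
0.12 [-0.8 -1.6 -0.2] [-0.0001 -0.0001  0.    ]
0.118 [-1.2 -0.9 -1.1] [-0.0002 -0.0001 -0.0002]
0.116 [-1.  -1.7 -0.5] [-0.0001 -0.0001 -0.0002]
0.114 [-1.4 -1.5 -0.6] [-0.0001 -0.     -0.0002]
0.112 [ 0.4 -1.2 -0.2] [ 0.0002  0.0001 -0.    ]
0.11 [ 0.5  0.1 -0.1] [0.0004 0.0004 0.0002]
0.108 [0.9 1.1 1.4] [0.0004 0.0009 0.0003]
0.106 [ 1.2  1.4 -0.3] [ 0.0003  0.0009 -0.    ]
0.104 [ 1.3  2.9 -0.8] [0.0004 0.0008 0.    ]
0.102 [ 2.2  4.6 -0.2] [0.0003 0.0008 0.0001]
0.1 [ 2.3  3.4 -1.2] [0.0004 0.0008 0.0002]
0.098 [1.  4.8 0.6] [0.0004 0.0008 0.0001]
0.096 [0.9 2.8 4.8] [0.0005 0.0008 0.0008]
(0.09399999999999997, array([0.94628331, 2.83149329, 4.7850825 ]))
[0.57849583 0.20941558 0.09677855] [ 1.15225161 -0.27699841 -0.00497087] 28.925
```

```bash
cat >> h.py <<'E'
def release(s,lift=.18):
    move_gripper(.04); e=read_eef_pos(); movel((e[0],e[1],lift),speed=.2)
E
python3 - <<'E'
from h import *
movel((S[2][0],S[2][1],.0945),speed=.03); print(read_eef_pos(),read_ft_force())
release(S[2])
p=(.5945,-.2113); nadir(p,1.57); im,P=snap("wrist","kA2"); print(knob_pose(im,P,p),read_time_s())
c,d,a,l=knob_pose(im,P,p)
cv2.imwrite("pics/r_kA2.png",rectify(im,P,p,.024,.035,400))
snap("scene","s_after1")
if np.hypot(*(c-p))<.003 and abs(a+.435)<.05:
    pick_knob(c,a)
    s=S[0]; move_ptp((s[0],s[1],.17),down(SA[0])); pause(.2); print(read_eef_pos(),read_time_s()); snap("wrist","holdA")
E
```

```text
[0.57857206 0.2094782  0.09676893] [-0.98311054  2.95974606 12.97254743]
(array([ 0.59421018, -0.21140925]), (0.0414079330444336, 0.042557924652099614), np.float32(-0.44357663), array([ 0.60373914, -0.21557511], dtype=float32)) 32.2167
gap 0.013125638417947238 f [ 0.61 -0.06  2.33]
gap lifted 0.013232975663095496 t 36.5833
[0.5760842  0.35096204 0.16999977] 38.8167
```

View pics/s_after1.png

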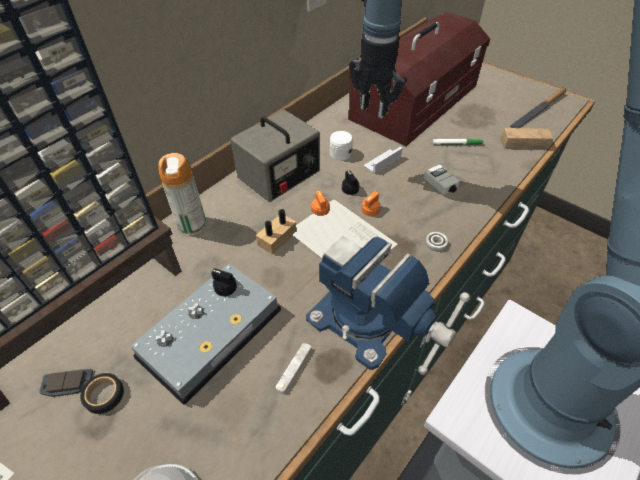

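View pics/holdA.png

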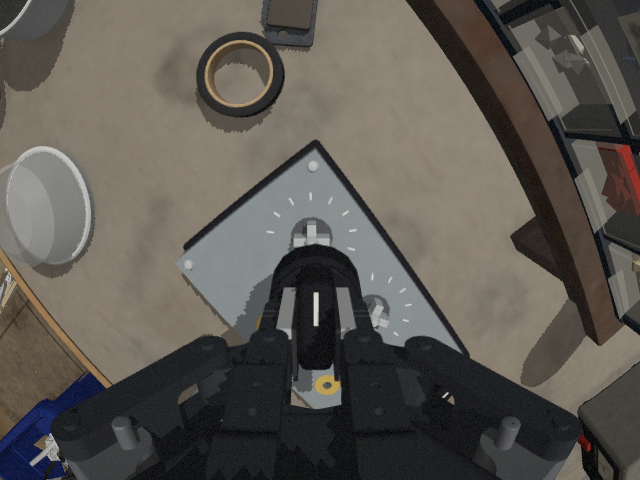

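```bash
python3 - <<'E'
from h import *
s=S[0]+[.0004,.0004]
z,f=press_knob(s,SA[0]); 
if f[2]<=14 : movel((s[0],s[1],.0945),speed=.03)
print(read_eef_pos(),read_ft_force(),read_time_s())
E
```

```text
start [0.5763 0.3532 0.1229]
0.12 [-0.9  0.3  0.5] [-0.0001 -0.     -0.    ]
0.118 [-0.8  0.  -0.2] [-0.0002 -0.0001 -0.0003]
0.116 [-1.   0.7 -0.2] [-0.0002 -0.0001 -0.0003]
0.114 [-1.2 -0.5  0.5] [-0.0002 -0.0001 -0.0003]
0.112 [-0.4  0.7  0.1] [-0.0001  0.0002 -0.0001]
0.11 [-0.9  1.5  0.2] [-0.0001  0.0005  0.    ]
0.108 [-0.4  2.  -0.2] [0.0003 0.0009 0.0004]
0.106 [ 0.6  3.  -0.2] [0.0002 0.0009 0.    ]
0.104 [ 0.6  3.9 -0.8] [0.0002 0.0009 0.0001]
0.102 [0.2 4.2 1.3] [0.0002 0.0009 0.0001]
0.1 [1.2 5.5 0.8] [0.0002 0.0008 0.0002]
0.098 [0.6 4.5 1.4] [0.0002 0.0009 0.0002]
0.096 [-1.1  4.6  5.9] [0.0003 0.001  0.001 ]
[0.57599866 0.35383622 0.09688713] [-2.25729811  3.49482123 11.92540722] 43.3167
```

```bash
python3 - <<'E'
from h import *
release(S[0])
p=(.6195,.0225); nadir(p,1.57); im,P=snap("wrist","st"); print(read_time_s())
print([(t[0],t[1],p2w("wrist",t[0],.01,P)[:2].round(4)) for t in tips("wrist","pin_1")])
cv2.imwrite("pics/r_st.png",np.hstack([rectify(im,P,p,.07,.05,400),rectify(im,P,p,.034,.05,400)]))
E
```

```text
46.0667
[(array([315.4, 154.6]), 0.93, array([0.6201, 0.0021])), (array([313.3, 102.2]), 0.61, array([0.6183, 0.0465]))]
```

View pics/r_st.png

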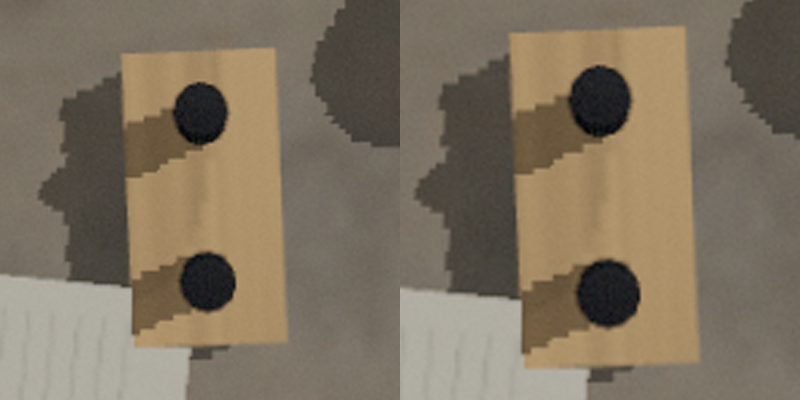

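```bash
cat >> h.py <<'E'
def pick_pin(c,a=1.57):
    move_gripper(.035)
    move_ptp((c[0],c[1],.12),down(a)); movel((c[0],c[1],.057),speed=.1)
    f0=read_ft_force(); move_gripper(.0,effort=30)
    print("gap",read_finger_gap(),"f",(read_ft_force()-f0).round(2))
    movel((c[0],c[1],.15),speed=.12); print("gap lifted",read_finger_gap(),"t",read_time_s())
E
python3 - <<'E'
from h import *
pick_pin((.6199,.0451))
t=T1; move_ptp((t[0],t[1],.16),down(1.57)); movel((t[0],t[1],.108),speed=.1); pause(.5)
print(read_eef_pos(),read_ft_force(),read_time_s()); im,P=snap("wrist","pinT1"); np.savez("pics/pinT1.npz",K=P["K"],T=P["camera_from_world"])
print("T1 px",w2p("wrist",(*T1,.05),P),"tip px",w2p("wrist",(*read_eef_pos()[:2],read_eef_pos()[2]-.047),P))
c=im[150:350,216:416]; cv2.imwrite("pics/pinT1z.png",cv2.resize(c,(600,600),interpolation=cv2.INTER_CUBIC))
E
```

```text
gap 0.013199540129120313 f [-0.27  0.08  2.96]
gap lifted 0.012864546244005189 t 48.9333
[0.5090302  0.31534841 0.1082352 ] [-0.71243257  0.96422513 -1.13056176] 51.225
T1 px [313.69247711 270.7408365 ] tip px [313.59056717 278.80913845]
```

View pics/pinT1.png

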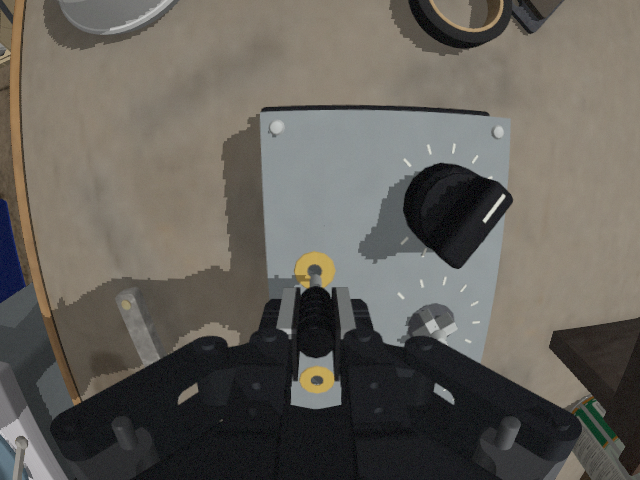

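View pics/pinT1z.png

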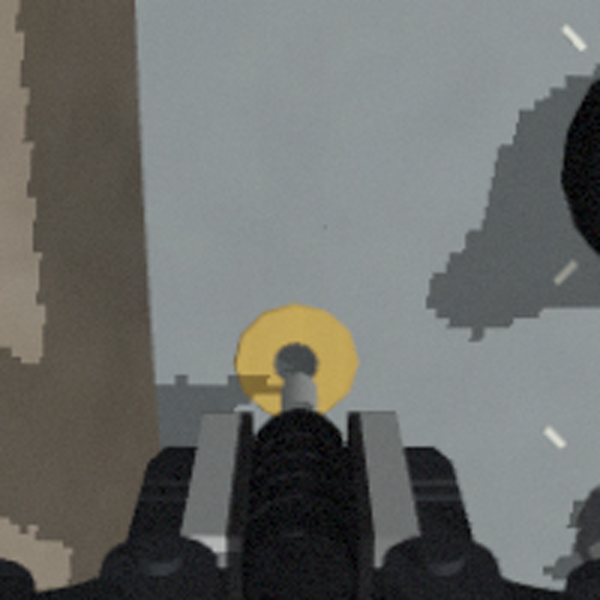

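```bash
cat >> h.py <<'E'
def insert_pin(c,a=1.57,ztouch=.0975,zhome=.073,d0=(0,0)):
    offs=[(0,0)]+[(r*np.cos(t),r*np.sin(t)) for r,n in ((.0008,6),(.0015,9)) for t in np.arange(n)*2*np.pi/n]
    movel((c[0]+d0[0],c[1]+d0[1],.101),down(a),speed=.08); pause(.2); f0=read_ft_force()
    for o in offs:
        x,y=c[0]+d0[0]+o[0],c[1]+d0[1]+o[1]
        movel((x,y,.0995),speed=.04)
        z=.0985; blocked=False
        while z>.0935:
            movel((x,y,z),speed=.03); f=read_ft_force()-f0
            if f[2]>4: blocked=True; break
            z-=.001
        print("try",np.round([x,y],4),"z",round(z,4),f.round(1),(read_eef_pos()-[x,y,z]).round(4))
        if not blocked: break
    else: return False
    while z>zhome-.0025:
        movel((x,y,z),speed=.03); f=read_ft_force()-f0
        print(round(z,4),f.round(1),(read_eef_pos()-[x,y,z]).round(4))
        if f[2]>12: break
        z-=.003
    return z
E
python3 - <<'E'
from h import *
print(insert_pin(T1,d0=(-.0002,.0005)),read_eef_pos(),read_time_s())
E
```

```text
try [0.5088 0.3157] z 0.0935 [ 0.1  0.4 -0.7] [-0.0001 -0.      0.0009]
0.0935 [-0.6 -0.3 -0.1] [-0.0001 -0.     -0.0001]
0.0905 [-0.7 -0.2 -0.1] [-0.0003 -0.0002 -0.0004]
0.0875 [-0.   0.3 -0.5] [-0.0002 -0.0002 -0.0004]
0.0845 [0.8 0.2 0.9] [-0.0002 -0.0001 -0.0003]
0.0815 [-0.7  0.1 -1.6] [-0.0002 -0.0002 -0.0003]
0.0785 [-0.6  0.1 -0.2] [-0.0002 -0.0001 -0.0003]
0.0755 [-0.5  1.  -0.8] [-0.0002 -0.0001 -0.0003]
0.0725 [-2.2  0.4  6.1] [0.0006 0.0004 0.0015]
0.06949999999999998 [0.50933846 0.3161081  0.0739977 ] 55.225
```

```bash
python3 - <<'E'
from h import *
release(T1,.16)
pick_pin((.6216,.0012))
t=T2; move_ptp((t[0],t[1],.16),down(1.57)); movel((t[0],t[1],.108),speed=.1); pause(.3)
im,P=snap("wrist","pinT2"); e=read_eef_pos()
print("T2 px",w2p("wrist",(*T2,.05),P),"tip px",w2p("wrist",(e[0],e[1],e[2]-.047),P),e)
c=im[150:350,216:416]; cv2.imwrite("pics/pinT2z.png",cv2.resize(c,(600,600),interpolation=cv2.INTER_CUBIC))
E
```

```text
gap 0.013017527545797474 f [-0.25  0.17  2.42]
gap lifted 0.013099396176181768 t 59.7167
T2 px [312.84883193 270.81629967] tip px [313.37829272 278.89521319] [0.51064414 0.24350119 0.1085922 ]
```

View pics/pinT2z.png

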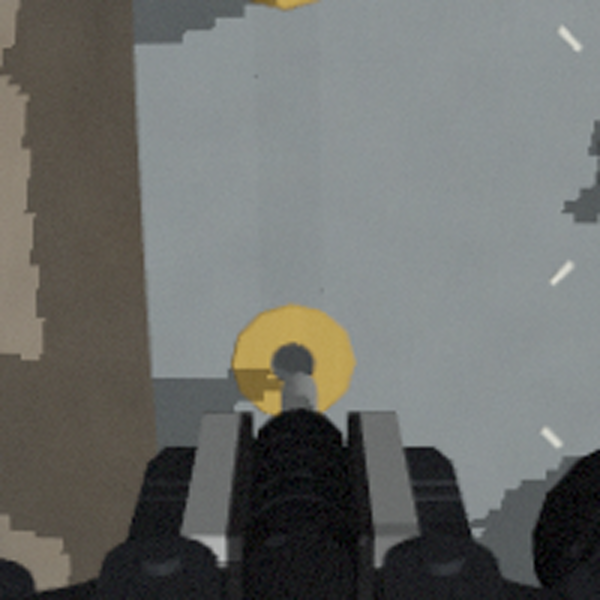

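The shank sits just right of the hole (zoom px 301 against 293), nearly the same as for pin 1, so I use the same correction.

```bash
python3 - <<'E'
from h import *
r=insert_pin(T2,d0=(-.0003,.0006)); print(r,read_eef_pos(),read_time_s())
if r:
    release(T2,.2)
    move_ptp((.55,.25,.27),down(1.57)); pause(.3); snap("wrist","boxchk")
    move_ptp((.49,-.33,.28),down(1.57)); pause(.3); im,P=snap("wrist","tm"); np.savez("pics/tm.npz",K=P["K"],T=P["camera_from_world"])
    for n in ["timer","timer_back","button_face","stop"]: print(n,[(t[0],t[1],p2w("wrist",t[0],.013 if n=="button_face" else 0,P)[:2].round(4)) for t in tips("wrist",n)])
    cv2.imwrite("pics/r_tm.png",rectify(im,P,(.49,-.35),.026,.14,600)); snap("scene","s3"); print(read_time_s())
E
```

```text
try [0.51   0.2438] z 0.0935 [-0.6 -0.1 -0.2] [-0.0001 -0.0001  0.0009]
0.0935 [-0.5  0.1 -0.6] [-0.0001 -0.     -0.0001]
0.0905 [ 0.2 -0.  -0.2] [-0.0002 -0.0002 -0.0003]
0.0875 [ 0.1 -0.6 -0.1] [-0.0002 -0.0001 -0.0003]
0.0845 [-0.3 -0.3 -0.5] [-0.0002 -0.0001 -0.0003]
0.0815 [-0.3 -0.4 -0.2] [-0.0002 -0.0001 -0.0003]
0.0785 [-0.  -0.4  0.5] [-0.0001 -0.0001 -0.0003]
0.0755 [-0.1  0.2 -0.3] [-0.0002 -0.0001 -0.0003]
0.0725 [-2.  -1.8  7.7] [0.0006 0.0003 0.0015]
0.06949999999999998 [0.51062876 0.24414542 0.074001  ] 65.725
timer [(array([262.9, 236.4]), 0.82, array([ 0.431 , -0.3758]))]
timer_back [(array([299.4, 248.3]), 0.68, array([ 0.4726, -0.3899])), (array([389.7, 212.1]), 0.21, array([ 0.5745, -0.347 ]))]
button_face [(array([225.4, 225.4]), 0.89, array([ 0.3911, -0.3593]))]
stop [(array([392.4, 211.6]), 0.59, array([ 0.5776, -0.3464]))]
70.35
```

View pics/boxchk.png

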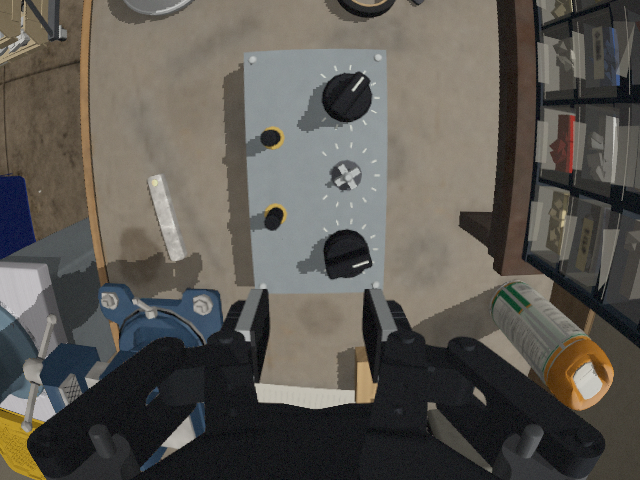

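View pics/s3.png

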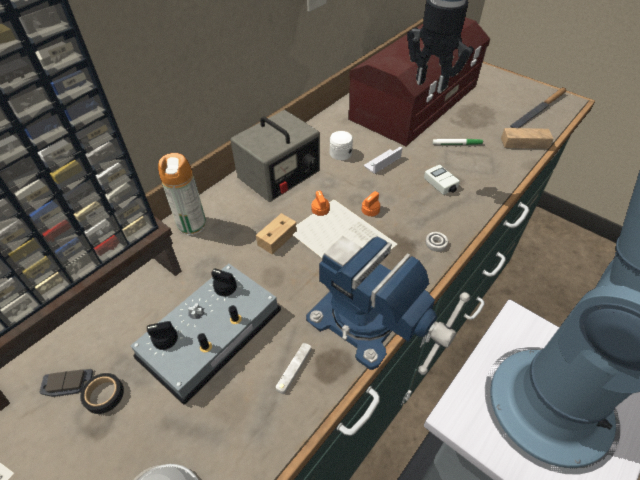

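View pics/r_tm.png

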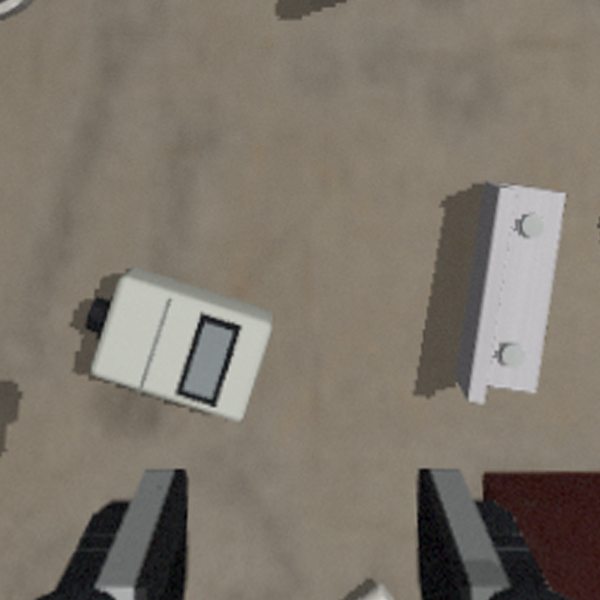

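All four parts are seated: the box picture shows knobs at (347,97) and (347,253) and pins in both collars. In the rectified picture the timer centre is at (184,346) with yaw about -0.30, and the stop's face is at about (485,295) with yaw about -0.14. Next I carry the timer to the stop.

```bash
python3 - <<'E'
from h import *
c=(.4361,-.3717); a=-.297
move_gripper(.075)
move_ptp((c[0],c[1],.10),down(a)); movel((c[0],c[1],.026),speed=.08); f=read_ft_force(); print(f,read_eef_pos())
move_gripper(0,effort=30); print("gap",read_finger_gap(),(read_ft_force()-f).round(2))
movel((c[0],c[1],.036),speed=.05); pause(.2); print(read_finger_gap(),read_ft_force(),read_time_s())
snap("scene","s_tm"); snap("wrist","w_tm")
E
```

```text
[-0.39516828 -0.41317054 -1.01623394] [ 0.4364839  -0.37219579  0.02649488]
gap 0.049312371996048696 [-0.73  1.18  4.08]
0.04927699215265047 [ 0.26470792  0.95982477 -1.56293551] 74.1
```

View pics/w_tm.png

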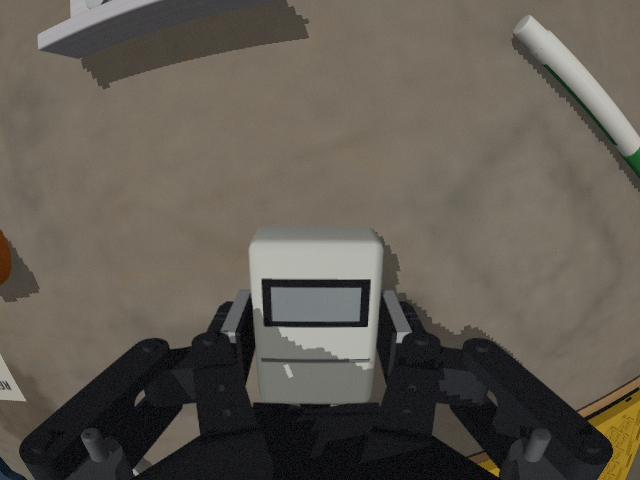

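```bash
python3 - <<'E'
from h import *
a=-.143; u=np.array([np.cos(a),np.sin(a)]); g=np.array([.5379,-.3411])
def at(d,z,sp): 
    p=g-u*d; movel((p[0],p[1],z),down(a),speed=sp)
at(.02,.040,.1); pause(.2); at(.02,.0275,.05); pause(.2)
f0=read_ft_force()
for d in np.arange(.012,-.006,-.001):
    at(d,.0272,.03); f=read_ft_force()-f0; fx=f[:2]@u
    print(round(d,4),round(fx,2),f.round(1),read_eef_pos().round(4))
    if fx<-3.5: break
at(d,.0262,.03)
print(read_ft_force()-f0,read_finger_gap())
move_gripper(.075); e=read_eef_pos(); movel((e[0],e[1],.12),speed=.1)
p=g-u*.10; move_ptp((p[0],p[1],.2),down(a)); pause(.3); im,P=snap("wrist","tm2")
cv2.imwrite("pics/r_tm2.png",rectify(im,P,(.52,-.345),.026,.08,600)); print(read_time_s())
E
```

```text
0.012 0.06 [-0.2 -1.8  0.6] [ 0.5265 -0.3393  0.0272]
0.011 0.59 [ 0.5 -0.5  0.6] [ 0.527  -0.3395  0.0272]
0.01 -0.41 [-0.7 -1.8  0.3] [ 0.5281 -0.3397  0.0272]
0.009 -0.69 [-1.  -1.9  1. ] [ 0.5291 -0.3398  0.0272]
0.008 -0.03 [-0.2 -0.8  0.4] [ 0.5301 -0.34    0.0272]
0.007 0.2 [ 0.  -1.2  0.1] [ 0.5311 -0.3401  0.0272]
0.006 0.18 [ 0.  -1.   0.7] [ 0.532  -0.3402  0.0272]
0.005 0.13 [-0.  -1.1  1. ] [ 0.5331 -0.3404  0.0272]
0.004 -0.41 [-0.5 -0.8  0.1] [ 0.5341 -0.3405  0.0272]
0.003 -0.21 [-0.3 -0.8  0.2] [ 0.5351 -0.3407  0.0272]
0.002 -0.26 [-0.4 -0.9  0.4] [ 0.536  -0.3408  0.0272]
0.001 -0.08 [-0.2 -1.2  0.6] [ 0.537  -0.3409  0.0272]
-0.0 -1.02 [-1.2 -1.5  1.1] [ 0.538  -0.3411  0.0272]
-0.001 -0.21 [-0.3 -0.3  0.7] [ 0.5387 -0.3413  0.0271]
-0.002 -2.57 [-2.7 -0.5  2.4] [ 0.5387 -0.3413  0.0269]
-0.003 -5.37 [-5.4  0.3  3.5] [ 0.5388 -0.3413  0.0268]
[-7.21434268  1.19988351  7.25490059] 0.04960410919011021
82.8583
```

View pics/r_tm2.png

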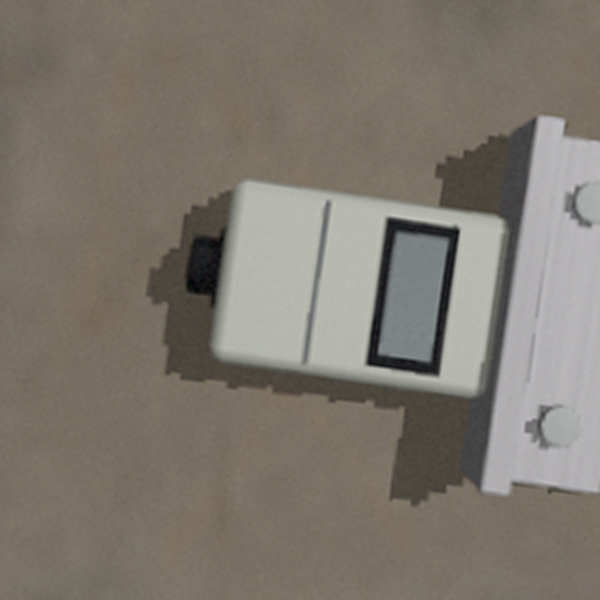

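```bash
python3 - <<'E'
from h import *
snap("scene","s4"); im=cv2.imread("pics/s4.png"); cv2.imwrite("pics/s4z.png",cv2.resize(im[240:420,110:310],(800,720))[:600])
a=-.135; u=np.array([np.cos(a),np.sin(a)]); g=np.array([.5388,-.3413])
p=g-u*.095
move_gripper(0,effort=60); move_ptp((p[0],p[1],.12),down(a)); movel((p[0],p[1],.023),speed=.1); pause(.2)
print(read_eef_pos(),read_finger_gap(),read_ft_force(),read_time_s()); snap("wrist","prep")
E
```

```text
[ 0.44518372 -0.32878698  0.02365836] -1.7917901521869297e-05 [ 0.00596293 -0.20572739  0.17547262] 85.3417
```

View pics/s4z.png

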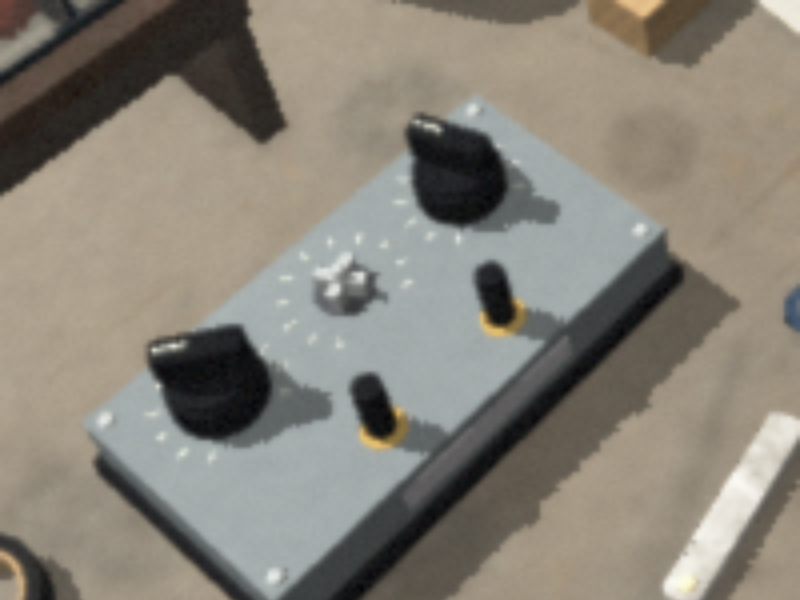

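View pics/prep.png

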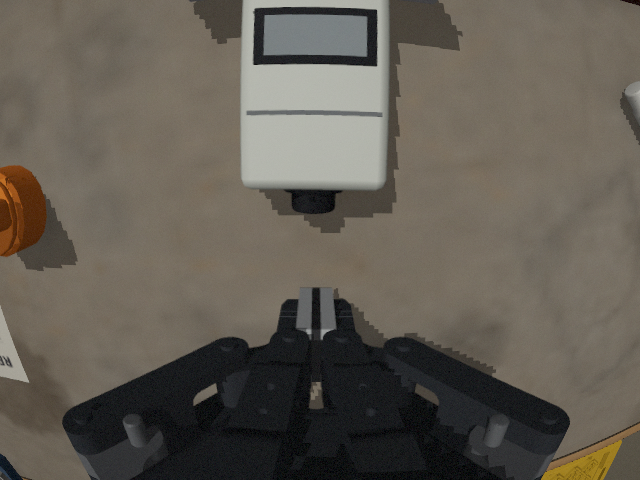

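All knobs and pins are seated. The closed fingertips (316,300) point straight at the button (314,200). Now I press.

```bash
python3 - <<'E'
from h import *
a=-.135; u=np.array([np.cos(a),np.sin(a)]); g=np.array([.5388,-.3413])
def at(d,sp): p=g-u*d; movel((p[0],p[1],.023),down(a),speed=sp)
at(.066,.06); pause(.2); f0=read_ft_force(); ok=False
for d in np.arange(.064,.038,-.001):
    at(d,.04); f=read_ft_force()-f0; fx=f[:2]@u; e=read_eef_pos()
    print(round(d,4),round(fx,2),"act",round((g-e[:2])@u,4))
    if fx<-9.5: ok=True; break
if ok:
    pause(.4); f=read_ft_force()-f0; print("hold",(f[:2]@u).round(2),f.round(1)); snap("wrist","pressed")
    at(.085,.06)
print(read_time_s())
E
```

```text
0.064 -0.41 act 0.0639
0.063 0.45 act 0.0629
0.062 0.8 act 0.0619
0.061 0.54 act 0.0613
0.06 -1.58 act 0.0608
0.059 -3.31 act 0.0597
0.058 -3.15 act 0.0586
0.057 -3.66 act 0.0575
0.056 -4.12 act 0.0565
0.055 -4.95 act 0.0558
0.054 -5.17 act 0.0551
0.053 -7.47 act 0.055
0.052 -8.81 act 0.0549
0.051 -10.5 act 0.0549
hold -10.76 [-10.4   3.7   7.4]
90.8917
```

```bash
python3 - <<'E'
from h import *
e=read_eef_pos(); movel((e[0],e[1],.2),speed=.15); 
a=-.135; u=np.array([np.cos(a),np.sin(a)]); p=np.array([.5388,-.3413])-u*.1; move_ptp((p[0],p[1],.22),down(a)); pause(.3)
im,P=snap("wrist","fin"); A=rectify(im,P,(.52,-.345),.026,.08,400)
s,_=snap("scene","fins"); B=cv2.resize(s[240:420,110:310],(400,360)); B=np.vstack([B,np.zeros((40,400,3),np.uint8)])
cv2.imwrite("pics/fin2.png",np.hstack([A,B])); print(read_time_s(),read_ft_force())
E
```

```text
92.875 [-0.70693413 -0.09880951  0.55901767]
```

View pics/fin2.png

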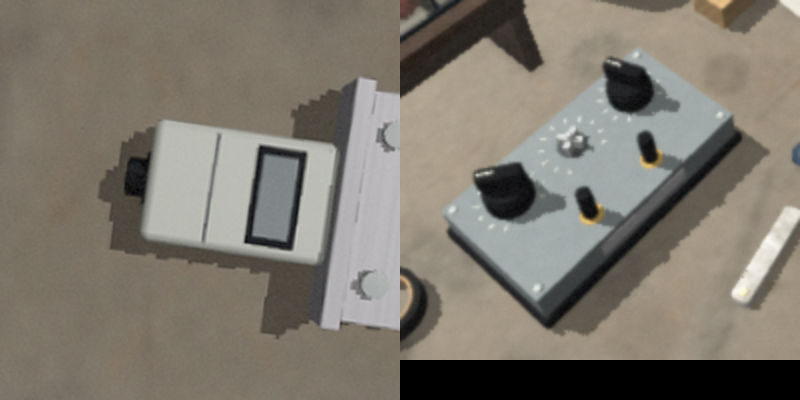

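View pics/fins.png

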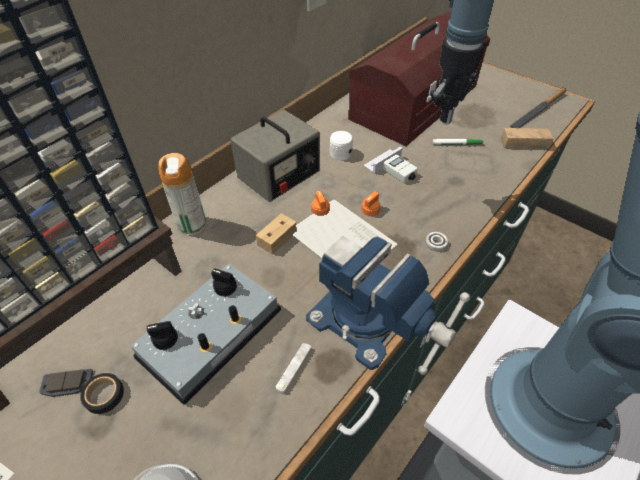

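The timer is flush at the stop with its button out (128,177). The knobs and pins are in place and the bystanders have not moved, so I hand in.

```bash
python3 -c "
from bench import *
print(sign_off(),read_time_s())"
```

```text
the job is handed in; nothing more can be done
the job is handed in; nothing more can be done
```

I finished the job and handed it in at about 93 s; no verdict was reported. Only two black knobs showed on the bench, so I treated those as all of them and left the orange look-alikes alone.

- **Knobs:** They are on spindles 1 and 3, with the middle spindle left bare. Each dropped straight in at the angle seen in the images and held its height under a press of about 12 N. They ended about 0.8 mm above the height I had calculated, well inside the 3 mm limit.
- **Pins:** Both went into the terminals on the first try. Each stopped at full depth, within about 1 mm of the calculated height.
- **Timer:** I carried it to the stop until contact, pressed the button through about 6 mm to a hard end at 10.7 N for 0.4 s, and let go.
- **Last checks:** The final pictures show the timer flush with the stop and its button out, and both knobs and both pins in place. The piston, bearing and feeler set do not look to have moved, and the arm is clear. None of the checks failed, but I could not read the button joint or the force on the stop directly.

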